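# Catch and lower the parts-case lid

### The job

Shut the steel parts case. Its lid stands propped open on the hinged steel stay at the case's right-hand side: with your fingers close under the lid's front edge beside the stay, poke the top of the stay backwards (towards the lid's hinge) with a fingertip so that it folds away, catch the dropping lid at once on the back of a finger, and lower it gently until it is fully shut, without letting it slam. Do not grip the lid or lift it higher, leave the cup, the jar and the screwdriver where they are, and finish with the hand clear.

Things in the scene. Friction and masses are not known exactly. Their poses are not given: they have to be found in the camera images.
- case: Open-topped grey sheet-steel case for small parts, fixed to the table: 200 mm deep (its x), 320 wide (its y), 100 high. Origin: centre of its underside. Its front faces its own -x; its right-hand side is at -y. The lid's hinge line is its rear upper edge (x = +100, z = 100 mm in its frame).
- lid (a joint): Angle of the lid (rad): 0 = fully shut, level on the case's rim; grows as it opens up and back; 0.80 at the start. Only the stay holds it up: the hinge is nearly free, and the lid drops at once when the stay is gone. It weighs 0.4 to 0.75 kg (2 to 4 N at its front edge).
- lid_lip (a point): Middle of the lid's front edge, on its underside, 218 mm from the hinge line. The lid is a steel panel 324 mm wide and 12 mm thick; its last 8 mm is a rolled lip 8 mm thick along the whole front (round, radius 4 mm). When shut, the front edge stands 18 mm out beyond the case's front wall, so that a fingertip fits under it.
- lid_corner (a point): Front right-hand corner of the lid's underside: on the lip's front edge, 218 mm from the hinge line, 162 mm to the right of the lid's middle (towards case -y).
- lid_pin (a point): Centre of the round steel pin, 8 mm in diameter, that sticks out 16 mm from the lid's right-hand edge, 205 mm from the hinge line and 5 mm above the plane of the lid's underside; the point is 8 mm out from the edge. At the start the pin rests on the flat head of the stay, held there only by the lid's weight.
- stay (a joint): Angle of the stay (rad): 0 = upright against its stop, under the lid's pin; it cannot go forwards of this. Grows as it folds back (towards the hinge) to 1.70, where it lies along the outside of the case's right-hand wall. It turns freely: from about 0.1 rad on it falls back by itself.
- stay_head (a point): Centre of the top of the stay's flat head, 16 mm front to back, 16 wide, 4 thick; 246 mm above the table at the start. The head spans 0 to 16 mm, the bar below it 2 to 14 mm, outside the lid's right-hand edge. The pin rests 2 mm in front of this centre. Pushing the head back about 10 mm (under 6 N) lets the pin slip off its front.
- stay_pivot (a point): Pivot of the stay, on the outside of the case's right-hand wall, 162 mm straight below the head at the start (case frame x = -37, y = -170, z = 84 mm). The stay is an upright steel bar, 14 mm front to back and 12 mm wide.
- cup_mid (a point): Clear plastic cup, 90 mm across its rim and 55 mm high, loose, to the left of the case; the point is at its centre, half-way up.
- jar_mid (a point): Glass jar with a steel cap, 64 mm diameter and 85 mm high, loose, to the left of the case; the point is at its centre, half-way up.
- screwdriver: Screwdriver with a red handle, 190 mm long, loose, lying on the table at the right of the case. Its x axis points along it from handle to tip.

How it is judged (in metres and radians):
On the way:
1. the stay is out of the way and the lid, still well open, rests on the fingers (value of joint stay above 0.3 rad and value of joint lid above 0.35 rad and contact force between the fingers and lid above 0.3 N), for 0.2 s.
At the end, for the whole second after the job is handed in: The lid is shut (joint below 0.02 rad), the stay is folded back (joint beyond 1.3 rad), and the cup, the jar and the screwdriver are within 20 mm of where they started (value of joint lid below 0.02 rad and value of joint stay above 1.3 rad and distance of each of cup_mid, jar_mid, screwdriver from where it was at the start of the episode below 0.02 m); the robot touches nothing.
It fails at once if the lid was let fall (velocity of joint lid below -3.5 rad/s).
It fails at once if the lid slammed shut (value of joint lid below 0.06 rad and velocity of joint lid below -1.5 rad/s).
It fails at once if the lid was lifted instead of caught (value of joint lid above 0.92 rad).
It fails at once if the lid was gripped: fingers pressed on its upper and its lower face at once ((contact force between the fingers and lid_c4 above 4 N or contact force between the fingers and lid_c5 above 4 N) and (contact force between the fingers and lid_c1 above 4 N or contact force between the fingers and lid_c2 above 4 N or contact force between the fingers and lid_c3 above 4 N)).
It fails at once if the cup, the jar or the screwdriver was moved (distance of any of cup_mid, jar_mid, screwdriver from where it was at the start of the episode above 0.02 m).
It also fails if it takes over 40 s, if anything falls off the work surface, if the arm or the gripper's body presses on something with over 40 N, if the wrist force passes 120 N, or if a joint passes its speed limit or range.

### The arm

A 6-joint arm with a two-finger parallel gripper is mounted at the origin on the work surface. World frame = base frame: x ahead of the robot, y to its left, z up, the work surface at z = 0. Lengths are in m, angles in degrees, forces in N, time in s.
With the tool pointing down it reaches from about 0.4 to 0.825 m from the base axis. Payload 7 kg.
Tool frame: the origin (TCP) lies between the finger pads; the fingertips stand 22 mm ahead of it and the grasp point (between the pads) lies 3 mm ahead of it; z points along the fingers, y is the line along which they close (so a half turn about z gives the same grasp; the last joint's range is limited). The gripper opens to 88 mm and grips with 3 to 60 N. Pads are 19 mm wide; open, the fingers measure 130 mm over their backs; the gripper's body (78 mm by 193 mm) begins 47 mm behind the grasp point.
Start: joints at [84.059, 20.546, 0.682, 0, -70.136, -16.507], TCP at [0.258, 0.624, 0.249] pointing down, gripper open.
Joint ranges: [-176.03, 176.03], [-82.01, 121.73], [-58.28, 71.71], [-173.87, 95.51], [-174.79, -0.11], [-173.66, 173.66]. Speed limits (degrees/s): [136.94, 136.94, 172.46, 180, 180, 180].

### API

Orientations are given as [roll, pitch, yaw] about the fixed x, y, z axes, in that order (R = Rz(yaw) Ry(pitch) Rx(roll)).
In Python, from plant import ctrl gives the robot as it stands.
- The arm moves only by the tool apply_moves, never from a script. Its argument "targets" is a list of rows, each an object with "travel": the shift along the tool's x, y, z in mm, a list of three; "roll": the turn about the tool's z in degrees; "jaw": the finger opening in mm, from 0 to 87.6. In form: [{"travel": [tx, ty, tz], "roll": roll, "jaw": jaw}, ...]. A call has 1 to 10 rows; each row shifts and turns the commanded pose from where the row before left it, along the tool's axes as they then stand; what a row does not reach is not made up. A row lasts 1/10 s, in which the tool goes at most 50 mm and 8.59 degrees, less where a joint would pass 70% of its speed; a pose out of reach is approached as far as the arm can. A call with a gripper value outside its range is refused whole. The fingers move at their own pace and stop on an object; the grip force is fixed at half the most. Time passes only in rows, so rows that do not move let the fingers close. It gives the time, the measured TCP pose, the force, the opening and the grip force at its end, in the units of the state.
- ctrl.get_obs(): the state, without advancing time (a new reading comes with each control period).
- ctrl.snapshot(name): name is "side" or "top"; returns the picture (480x640x3 uint8, red, green, blue); there is no depth.
- ctrl.calibration(name): a dict with "K" (3x3 intrinsics, pixels), "dist_coeffs" ([k1, k2, p1, p2, k3] as OpenCV has them; the pictures are not rectified), "extrinsics" (4x4, takes a point from camera to world coordinates). Camera axes: x right, y down, z forward; pixel columns grow to the right and rows downward; lengths in m; the calibration is good to about 2 mm. A picture is of the moment at which its call begins. calibration takes no time and is no camera call.
- ctrl.close_job(): hands the job in; it is judged then, once.
The state is a dict: "clock": time; "joint_pos": joint angles; "qvel": joint speeds; "tau": joint torques, N m; "tool_pos": TCP position; "orientation": TCP orientation; "force": force on the tool from outside, world axes, zero at the start; "moment": the same for the moment, N m; "opening": finger opening in m; "gripper_force": force on a finger pad.
Only numpy, scipy, OpenCV 4.12 (cv2) and the standard library are available. Lean on these libraries where they do the work, as an engineer would, in place of code of your own. Each camera call takes 0.05 s, during which the arm holds its last target. There are 200 camera calls.

## Working session

There is one attempt and no reset: what is moved stays moved. The work goes in short steps, Python scripts to look and compute and a tool call to move; the robot and the scene stay as the last step left them, time stands still between calls to the robot, and variables do not carry over. Pictures are saved under pics/ and viewed, at most 10 in all, crops included, and the job is handed in when it is done.

Besides the shell and the picture viewer there is one more tool, called after "Emit:" by a JSON object that holds its "op" and its "data", one argument or row to a line. apply_moves: Moves the arm, as the interface text tells. Its arguments: {"type":"object","properties":{"targets":{"type":"array","items":{"type":"object","properties":{"travel":{"type":"array","items":{"type":"number"}},"roll":{"type":"number"},"jaw":{"type":"number"}}}}},"required":["targets"]}

```bash
mkdir -p pics; ls; python3 - <<'E'
from plant import ctrl
import cv2,numpy as np
np.set_printoptions(precision=4,suppress=True)
print(ctrl.get_obs())
for n in("side","top"):
    cv2.imwrite(f"pics/{n}0.png",ctrl.snapshot(n)[:,:,::-1]); c=ctrl.calibration(n); print(n,c)
E
```

```text
pics
{'clock': 0.0, 'joint_pos': array([ 84.0576,  20.5929,   0.633 ,  -0.0199, -70.135 , -16.5056]), 'qvel': array([ 0.0421,  0.0387, -0.0039, -0.0484,  0.0802,  0.0391]), 'tau': array([  0.0014, -58.2714,  29.3049,   6.9973,   0.0071,  -0.0001]), 'tool_pos': array([0.2576, 0.6234, 0.2476]), 'orientation': array([179.9037,  -0.0091, -22.4548]), 'force': array([ 0.0889, -0.1967, -0.8524]), 'moment': array([ 0.0143, -0.0071,  0.0129]), 'gripper_force': 0.0, 'opening': 0.0875172653097259}
side {'K': array([[439.1144,   0.    , 321.0985],
       [  0.    , 439.1144, 240.0287],
       [  0.    ,   0.    ,   1.    ]]), 'dist_coeffs': array([-0.0042,  0.    ,  0.    ,  0.    ,  0.    ]), 'extrinsics': array([[ 0.9218, -0.218 ,  0.3205,  0.3374],
       [-0.3875, -0.5413,  0.7462, -0.5301],
       [ 0.0108, -0.8121, -0.5834,  0.6159],
       [ 0.    ,  0.    ,  0.    ,  1.    ]])}
top {'K': array([[437.2954,   0.    , 317.955 ],
       [  0.    , 437.2954, 241.3765],
       [  0.    ,   0.    ,   1.    ]]), 'dist_coeffs': array([0.0064, 0.    , 0.    , 0.    , 0.    ]), 'extrinsics': array([[-0.018 , -0.9821,  0.1876,  0.4229],
       [-0.9993,  0.0114, -0.0366,  0.0619],
       [ 0.0338, -0.1881, -0.9816,  1.1245],
       [ 0.    ,  0.    ,  0.    ,  1.    ]])}
```

View pics/side0.png

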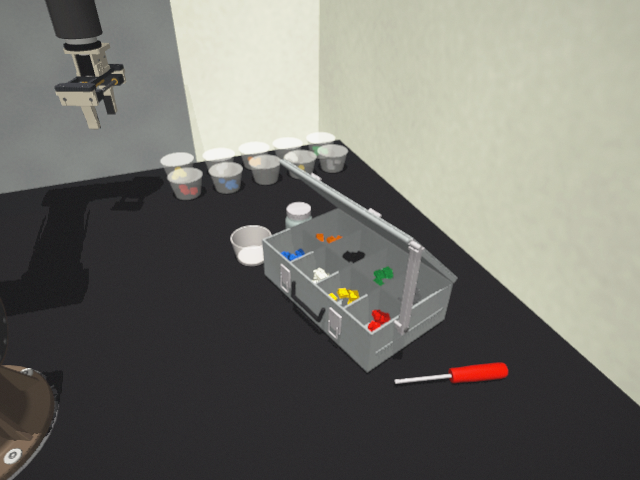

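View pics/top0.png

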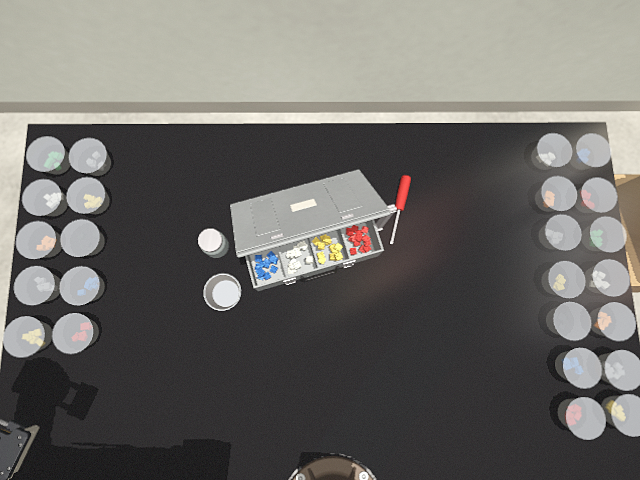

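The side view shows the case at about (260–455, 155–370), with the stay head near (415,247). In the top view the case is at about (230–395, 170–290), with the stay near (392,210). I'll enlarge both to pick out corners.

```bash
python3 - <<'E'
import cv2
a=cv2.imread("pics/side0.png")[150:380,255:465]; cv2.imwrite("pics/c1.png",cv2.resize(a[50:,:],None,fx=3.3,fy=3.3,interpolation=cv2.INTER_CUBIC))
a=cv2.imread("pics/top0.png")[160:300,220:415]; cv2.imwrite("pics/c2.png",cv2.resize(a,None,fx=4,fy=4,interpolation=cv2.INTER_CUBIC))
E
```

```text
(no output)
```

View pics/c1.png

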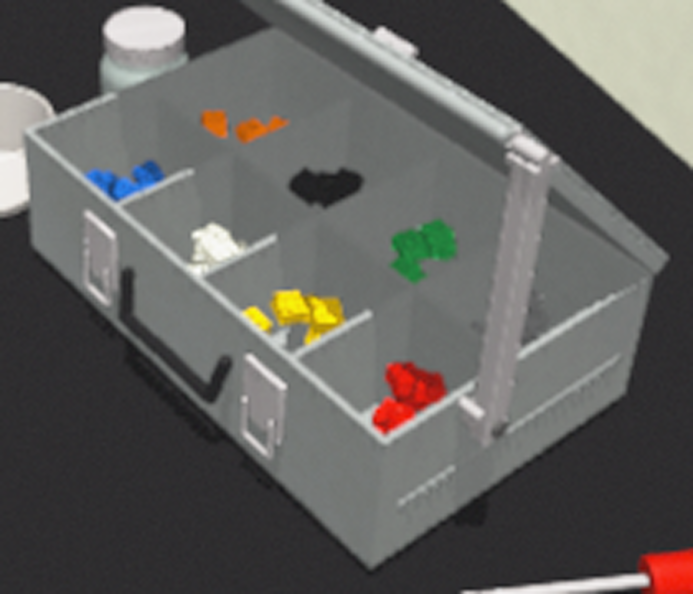

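View pics/c2.png

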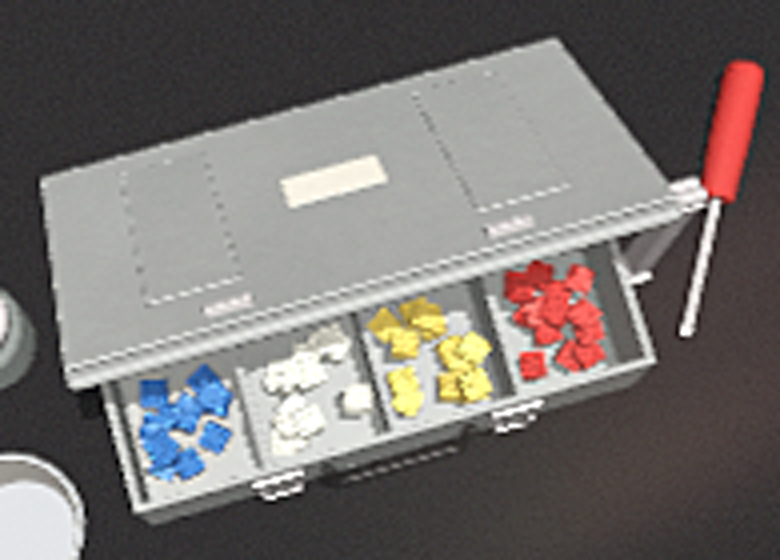

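```bash
cat > h.py <<'E'
import numpy as np,cv2
from plant import ctrl
from scipy.optimize import least_squares
def proj(n,P):
    c=ctrl.calibration(n);T=np.linalg.inv(c["extrinsics"])
    return cv2.projectPoints(np.array(P,float).reshape(-1,1,3),cv2.Rodrigues(T[:3,:3])[0],T[:3,3],c["K"],c["dist_coeffs"])[0][:,0]
def c2w(p,P):
    c,s=np.cos(p[2]),np.sin(p[2]);P=np.array(P,float)/1000
    return np.c_[p[0]+c*P[:,0]-s*P[:,1],p[1]+s*P[:,0]+c*P[:,1],P[:,2]]
E
python3 - <<'E'
from h import *
S=[([-100,160,100],28,130),([-100,-160,100],385,442),([-100,-160,0],370,570),([-100,160,0],33,247),([100,-160,0],625,393),([-37,-170,246],532,147)]
T=[([-100,-160,100],655,360),([-100,160,100],133,512),([108.6,-162,108.4],558,40),([108.6,162,108.4],42,182),([-37,-170,246],690,190)]
Ps=[a[0] for a in S];Pt=[a[0] for a in T]
us=np.array([[a[1]/3.3+255,a[2]/3.3+200] for a in S]);ut=np.array([[a[1]/4+220,a[2]/4+160] for a in T])
f=lambda p:np.r_[(proj("side",c2w(p,Ps))-us).ravel(),(proj("top",c2w(p,Pt))-ut).ravel()]
r=least_squares(f,[.6,0,.3],loss="soft_l1");np.set_printoptions(precision=4,suppress=True)
print(r.x,np.degrees(r.x[2]));print(f(r.x).reshape(-1,2))
print(c2w(r.x,[[-37,-170,246],[-52,-162,256],[-105,-170,105]]))
np.save("pose.npy",r.x)
# screwdriver on table (top px) 
c=ctrl.calibration("top")
for u in[(404,178),(391,243)]:
    q=cv2.undistortPoints(np.array([[u]],float),c["K"],c["dist_coeffs"])[0,0];d=c["extrinsics"][:3,:3]@[*q,1];o=c["extrinsics"][:3,3];print(o+d*(.012-o[2])/d[2])
E
```

```text
[0.6504 0.0496 0.2689] 15.409553312471482
[[-1.5615 -0.2782]
 [ 0.111   0.4977]
 [ 0.0121  2.415 ]
 [ 0.0834  2.1355]
 [-0.8514  2.8287]
 [ 0.8267  2.8018]
 [-0.8211 -0.2202]
 [-0.3626 -0.6112]
 [-1.4006 -1.5587]
 [-1.2993 -2.1219]
 [-1.7853  0.5741]]
[[ 0.6599 -0.1242  0.246 ]
 [ 0.6433 -0.1204  0.256 ]
 [ 0.5943 -0.1422  0.105 ]]
[ 0.806  -0.2137  0.012 ]
[ 0.6291 -0.1698  0.012 ]
```

The fit puts the case at (0.650, 0.050) with a yaw of 15.4°. The reach and sizes agree to about 2 px. Next I'll plan the approach.

```bash
cat >> h.py <<'E'
from scipy.spatial.transform import Rotation as R
pose=np.load("pose.npy") if __import__("os").path.exists("pose.npy") else None
def step(frm,yaw0,to,yaw1):
    "tool-frame travel (mm) and roll (deg) for one row, tool down"
    Rt=R.from_euler("xyz",[180,0,yaw0],degrees=True)
    return Rt.inv().apply(np.array(to)-frm)*1000, -(yaw1-yaw0)
def cw(x,y,z): return c2w(pose,[[x,y,z]])[0]
E
python3 - <<'E'
from h import *
np.set_printoptions(precision=1,suppress=True)
g=cw(-130,-173,300); print(g)
p=np.array([.258,.624,.249]);y=-22.45
w=[(p+[0,0,.09],y)]
n=18
s=w[0][0]; y1=np.degrees(pose[2])-90
for i in range(1,n+1): w.append((s+(np.r_[g[:2],.33]-s)*i/n, y+(y1-y)*min(1,i/8)))
for q,yy in w:
    t,r=step(p,y,q,yy); print(t,round(r,2)); p,y=q,yy
E
```

```text
[ 0.6 -0.2  0.3]
[  0.   0. -90.] -0.0
[32.5 33.2  0.5] 6.52
[36.1 29.3  0.5] 6.52
[39.2 25.   0.5] 6.52
[41.8 20.4  0.5] 6.52
[43.8 15.5  0.5] 6.52
[45.3 10.4  0.5] 6.52
[46.2  5.2  0.5] 6.52
[46.5 -0.   0.5] 6.52
[46.2 -5.3  0.5] -0.0
[46.2 -5.3  0.5] -0.0
[46.2 -5.3  0.5] -0.0
[46.2 -5.3  0.5] -0.0
[46.2 -5.3  0.5] -0.0
[46.2 -5.3  0.5] -0.0
[46.2 -5.3  0.5] -0.0
[46.2 -5.3  0.5] -0.0
[46.2 -5.3  0.5] -0.0
[46.2 -5.3  0.5] -0.0
```

Emit:
{"op": "apply_moves", "data": {
  "targets": [
    {"travel": [0, 0, -45], "roll": 0, "jaw": 0},
    {"travel": [0, 0, -45], "roll": 0, "jaw": 0},
    {"travel": [32, 33, 0], "roll": 6.5, "jaw": 0},
    {"travel": [36, 29, 0], "roll": 6.5, "jaw": 0},
    {"travel": [39, 25, 0], "roll": 6.5, "jaw": 0},
    {"travel": [42, 20, 0], "roll": 6.5, "jaw": 0},
    {"travel": [44, 15, 0], "roll": 6.5, "jaw": 0},
    {"travel": [45, 10, 0], "roll": 6.5, "jaw": 0},
    {"travel": [46, 5, 0], "roll": 6.5, "jaw": 0},
    {"travel": [46, 0, 0], "roll": 6.5, "jaw": 0}
  ]
}}

```text
clock: 1.1
tool_pos: [0.398, 0.2795, 0.3385]
orientation: [180.0, 0.0, -74.7]
force: [0.8, 0.1, 0.5]
opening: 0.0135
gripper_force: 0.0
```

Emit:
{"op": "apply_moves", "data": {
  "targets": [
    {"travel": [46, -5, 0], "roll": 0, "jaw": 0},
    {"travel": [46, -5, 0], "roll": 0, "jaw": 0},
    {"travel": [46, -5, 0], "roll": 0, "jaw": 0},
    {"travel": [46, -5, 0], "roll": 0, "jaw": 0},
    {"travel": [46, -5, 0], "roll": 0, "jaw": 0},
    {"travel": [46, -5, 0], "roll": 0, "jaw": 0},
    {"travel": [46, -5, 0], "roll": 0, "jaw": 0},
    {"travel": [46, -5, 0], "roll": 0, "jaw": 0},
    {"travel": [0, 0, 0], "roll": 0, "jaw": 0}
  ]
}}

```text
clock: 2.0
tool_pos: [0.5358, -0.0667, 0.3375]
orientation: [179.9, -0.0, -74.7]
force: [-1.0, 0.4, -0.3]
opening: 0.0002
gripper_force: 0.0
```

Emit:
{"op": "apply_moves", "data": {
  "targets": [
    {"travel": [46, -5, 0], "roll": 0, "jaw": 0},
    {"travel": [46, -5, 20], "roll": 0, "jaw": 0},
    {"travel": [0, 0, 0], "roll": 0, "jaw": 0}
  ]
}}

```text
clock: 2.3
tool_pos: [0.5689, -0.151, 0.3148]
orientation: [179.7, 0.1, -74.7]
force: [-0.2, 0.3, -0.8]
opening: 0.0004
gripper_force: 0.0
```

```bash
python3 - <<'E'
from h import *
o=ctrl.get_obs();print(o["tool_pos"],o["orientation"],o["force"])
c,s=np.cos(pose[2]),np.sin(pose[2]);d=o["tool_pos"][:2]-pose[:2];print("case xy",c*d[0]+s*d[1],-s*d[0]+c*d[1])
a=ctrl.snapshot("side")[:,:,::-1]; u=proj("side",[o["tool_pos"],o["tool_pos"]-[0,0,.022]]);print(u)
x,y=u[0].astype(int); x0=max(x-75,0);y0=max(y-75,0)
b=a[y0:y0+150,x0:x0+200];print(x0,y0);cv2.imwrite("pics/s1.png",cv2.resize(b,None,fx=4,fy=4,interpolation=cv2.INTER_CUBIC))
E
```

```text
[ 0.56894032 -0.15103798  0.31484869] [ 1.79686847e+02  9.12242569e-02 -7.46625363e+01] [-0.15468273  0.2983947  -0.80637355]
case xy -0.13182539419726674 -0.1717464274667275
[[373.24754462 230.83018516]
 [371.82993032 245.4250083 ]]
298 155
```

View pics/s1.png

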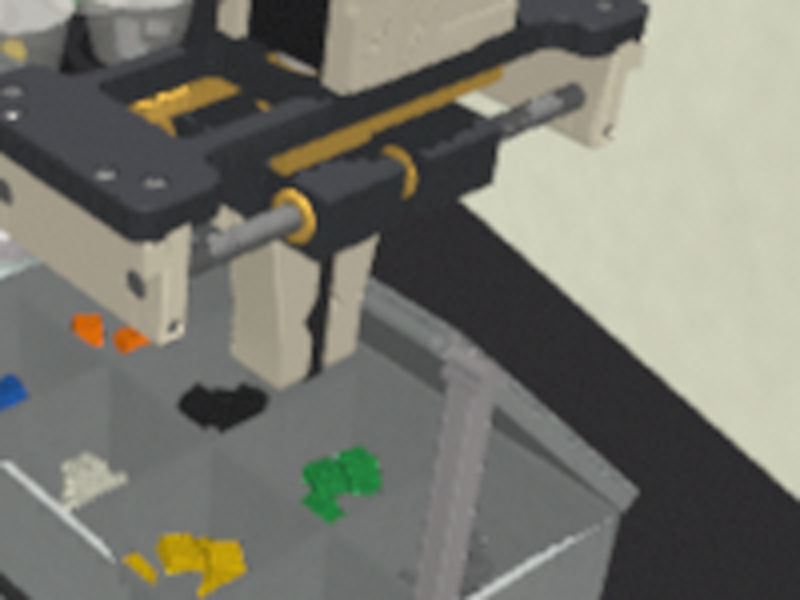

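The hand has its fingers vertical, and the rear finger's flat back faces the stay. The stay head is at about crop (475,365), i.e. image (417,246). In tool axes, +x is case −y and −y is rearwards. I'll go down beside the lid edge and approach.

Emit:
{"op": "apply_moves", "data": {
  "targets": [
    {"travel": [5, 0, 30], "roll": 0, "jaw": 0},
    {"travel": [0, 0, 30], "roll": 0, "jaw": 0},
    {"travel": [0, -20, 20], "roll": 0, "jaw": 0},
    {"travel": [0, -20, 0], "roll": 0, "jaw": 0},
    {"travel": [0, -10, 0], "roll": 0, "jaw": 0},
    {"travel": [0, 0, 0], "roll": 0, "jaw": 0}
  ]
}}

```text
clock: 2.95
tool_pos: [0.6196, -0.1382, 0.2389]
orientation: [-180.0, -0.0, -74.4]
force: [-1.1, 0.4, -0.4]
opening: 0.0005
gripper_force: 0.0
```

```bash
python3 - <<'E'
from h import *
o=ctrl.get_obs();np.set_printoptions(precision=4,suppress=True)
c,s=np.cos(pose[2]),np.sin(pose[2]);d=o["tool_pos"][:2]-pose[:2];print("case",c*d[0]+s*d[1],-s*d[0]+c*d[1],o["tool_pos"][2],o["force"])
ims=[]
for n in("side","top"):
    a=ctrl.snapshot(n)[:,:,::-1]; u=proj(n,[cw(-37,-170,246)])[0].astype(int);print(u,proj(n,[cw(-37,-170,246),o["tool_pos"]]))
    ims.append(cv2.resize(a[u[1]-60:u[1]+50,u[0]-45:u[0]+35],None,fx=5,fy=5,interpolation=cv2.INTER_CUBIC))
cv2.imwrite("pics/s2.png",np.hstack(ims)[:,:800])
E
```

```text
case -0.07955502531378963 -0.17281205273040542 0.23888804436059374 [-1.0645  0.3625 -0.4408]
[417 247] [[417.0388 247.3473]
 [396.9662 263.7075]]
[390 208] [[390.7147 208.0741]
 [397.6599 227.5747]]
```

View pics/s2.png

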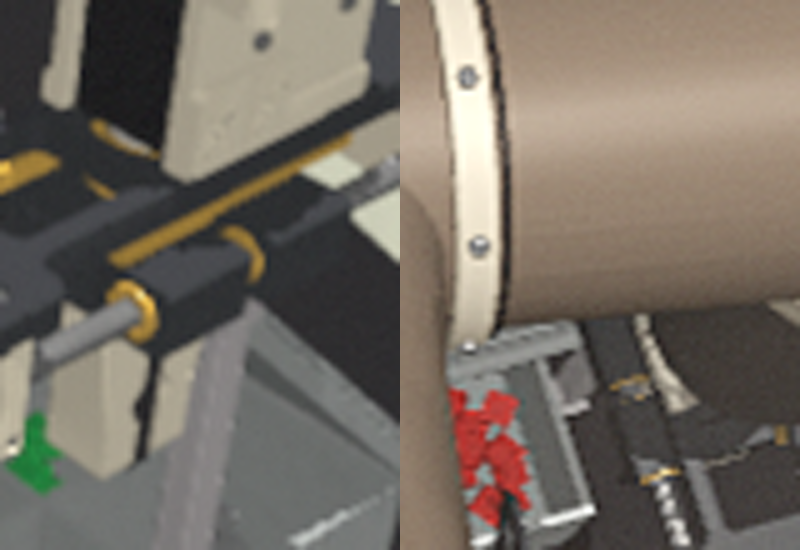

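The side crop shows the rear finger just in front of the stay bar, with the fingertip at about (175,450) in the crop and the bar at (200,430). The head is hidden behind the hand. I'll shift 4 mm outwards and feel for contact.

Emit:
{"op": "apply_moves", "data": {
  "targets": [
    {"travel": [4, -5, 5], "roll": 0, "jaw": 0},
    {"travel": [0, -4, 0], "roll": 0, "jaw": 0},
    {"travel": [0, 0, 0], "roll": 0, "jaw": 0}
  ]
}}

```text
clock: 3.35
tool_pos: [0.6286, -0.141, 0.2337]
orientation: [180.0, -0.0, -74.5]
force: [0.3, -0.2, 0.2]
opening: 0.0003
gripper_force: 0.0
```

Emit:
{"op": "apply_moves", "data": {
  "targets": [
    {"travel": [0, -3, 0], "roll": 0, "jaw": 0},
    {"travel": [0, 0, 0], "roll": 0, "jaw": 0}
  ]
}}

```text
clock: 3.55
tool_pos: [0.6315, -0.14, 0.2338]
orientation: [-180.0, -0.0, -74.5]
force: [0.6, -0.8, -0.3]
opening: 0.0002
gripper_force: 0.0
```

Emit:
{"op": "apply_moves", "data": {
  "targets": [
    {"travel": [0, -3, 0], "roll": 0, "jaw": 0},
    {"travel": [0, 0, 0], "roll": 0, "jaw": 0}
  ]
}}

```text
clock: 3.75
tool_pos: [0.6345, -0.1391, 0.2337]
orientation: [-180.0, -0.0, -74.4]
force: [0.4, 0.4, -0.3]
opening: 0.0005
gripper_force: 0.0
```

Emit:
{"op": "apply_moves", "data": {
  "targets": [
    {"travel": [0, -2, 0], "roll": 0, "jaw": 0},
    {"travel": [0, 0, 0], "roll": 0, "jaw": 0}
  ]
}}

```text
clock: 3.95
tool_pos: [0.6362, -0.1386, 0.2337]
orientation: [180.0, -0.0, -74.4]
force: [0.2, 1.0, -0.0]
opening: 0.0006
gripper_force: 0.1
```

Emit:
{"op": "apply_moves", "data": {
  "targets": [
    {"travel": [0, -2, 0], "roll": 0, "jaw": 0},
    {"travel": [0, 0, 0], "roll": 0, "jaw": 0}
  ]
}}

```text
clock: 4.15
tool_pos: [0.6374, -0.1383, 0.2338]
orientation: [179.9, 0.0, -74.4]
force: [-4.4, -1.2, 2.6]
opening: 0.0004
gripper_force: 2.3
```

Emit:
{"op": "apply_moves", "data": {
  "targets": [
    {"travel": [0, -2, 0], "roll": 0, "jaw": 0},
    {"travel": [0, 0, 0], "roll": 0, "jaw": 0}
  ]
}}

```text
clock: 4.35
tool_pos: [0.6385, -0.1381, 0.2345]
orientation: [179.8, -0.0, -74.4]
force: [-10.3, -1.7, 6.9]
opening: 0.0007
gripper_force: 5.3
```

Contact came at about the expected place, but the upward force component is odd. I'll take a look.

```bash
python3 - <<'E'
from h import *
o=ctrl.get_obs();print(o["force"],o["moment"],o["tool_pos"])
a=ctrl.snapshot("side")[:,:,::-1]
cv2.imwrite("pics/s3.png",cv2.resize(a[190:330,320:480],None,fx=4.2,fy=4.2,interpolation=cv2.INTER_CUBIC))
E
```

```text
[-10.3465022   -1.72126767   6.89662099] [-0.11513005  3.05016843  0.12067318] [ 0.63845224 -0.1381067   0.23445112]
```

View pics/s3.png

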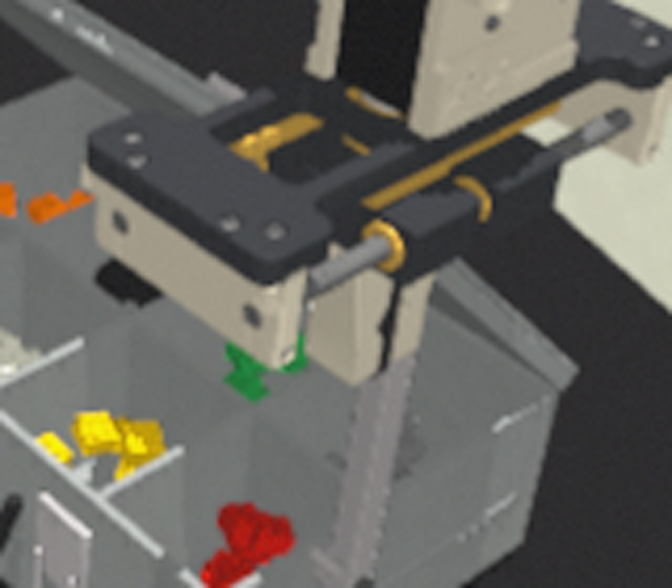

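The hand overhangs the lip, and the dark finger carriage probably rests on the lip or pin. I'll back off, rise 15 mm and feel again.

Emit:
{"op": "apply_moves", "data": {
  "targets": [
    {"travel": [0, 5, 0], "roll": 0, "jaw": 0},
    {"travel": [0, 0, -15], "roll": 0, "jaw": 0},
    {"travel": [0, -2, 0], "roll": 0, "jaw": 0},
    {"travel": [0, 0, 0], "roll": 0, "jaw": 0}
  ]
}}

```text
clock: 4.8
tool_pos: [0.6377, -0.1381, 0.2487]
orientation: [-179.9, -0.0, -74.4]
force: [0.4, 0.6, -0.4]
opening: 0.0004
gripper_force: 0.0
```

Emit:
{"op": "apply_moves", "data": {
  "targets": [
    {"travel": [0, -2, 0], "roll": 0, "jaw": 0},
    {"travel": [0, 0, 0], "roll": 0, "jaw": 0}
  ]
}}

```text
clock: 5.0
tool_pos: [0.6391, -0.1377, 0.2479]
orientation: [180.0, 0.0, -74.4]
force: [-0.3, 0.2, 0.6]
opening: 0.0008
gripper_force: 0.0
```

Emit:
{"op": "apply_moves", "data": {
  "targets": [
    {"travel": [0, -2, 0], "roll": 0, "jaw": 0},
    {"travel": [0, 0, 0], "roll": 0, "jaw": 0}
  ]
}}

```text
clock: 5.2
tool_pos: [0.6403, -0.1374, 0.2484]
orientation: [179.9, 0.0, -74.5]
force: [-2.7, -0.9, 1.6]
opening: 0.0007
gripper_force: 2.0
```

Emit:
{"op": "apply_moves", "data": {
  "targets": [
    {"travel": [0, 5, 0], "roll": 0, "jaw": 0},
    {"travel": [0, 0, -12], "roll": 0, "jaw": 0},
    {"travel": [0, -4, 0], "roll": 0, "jaw": 0},
    {"travel": [0, 0, 0], "roll": 0, "jaw": 0}
  ]
}}

```text
clock: 5.6
tool_pos: [0.6408, -0.1376, 0.2618]
orientation: [-179.9, -0.0, -74.4]
force: [0.4, -0.5, -1.1]
opening: 0.0005
gripper_force: 0.0
```

Emit:
{"op": "apply_moves", "data": {
  "targets": [
    {"travel": [0, -1, 0], "roll": 0, "jaw": 0},
    {"travel": [0, 0, 0], "roll": 0, "jaw": 0}
  ]
}}

```text
clock: 5.8
tool_pos: [0.6409, -0.1372, 0.2605]
orientation: [180.0, 0.0, -74.4]
force: [-0.3, -0.3, 2.0]
opening: 0.0001
gripper_force: 0.5
```

Emit:
{"op": "apply_moves", "data": {
  "targets": [
    {"travel": [0, -1, 0], "roll": 0, "jaw": 0},
    {"travel": [0, 0, 0], "roll": 0, "jaw": 0}
  ]
}}

```text
clock: 6.0
tool_pos: [0.6412, -0.1372, 0.2605]
orientation: [179.9, 0.0, -74.5]
force: [-5.3, -1.0, 2.7]
opening: 0.0007
gripper_force: 2.4
```

Emit:
{"op": "apply_moves", "data": {
  "targets": [
    {"travel": [0, -1, 0], "roll": 0, "jaw": 0},
    {"travel": [0, 0, 0], "roll": 0, "jaw": 0}
  ]
}}

```text
clock: 6.2
tool_pos: [0.6418, -0.1371, 0.2609]
orientation: [179.9, 0.0, -74.5]
force: [-6.5, -1.6, 4.2]
opening: 0.0003
gripper_force: 3.5
```

Contact is at the head and pin. I'll poke now: back off 8 mm, then a brisk 16 mm stroke and hold.

Emit:
{"op": "apply_moves", "data": {
  "targets": [
    {"travel": [0, 8, 0], "roll": 0, "jaw": 0},
    {"travel": [0, 0, 0], "roll": 0, "jaw": 0},
    {"travel": [0, -16, 0], "roll": 0, "jaw": 0},
    {"travel": [0, 0, 0], "roll": 0, "jaw": 0},
    {"travel": [0, 0, 0], "roll": 0, "jaw": 0}
  ]
}}

```text
clock: 6.7
tool_pos: [0.6495, -0.1356, 0.262]
orientation: [179.9, -0.1, -74.5]
force: [-8.7, -2.3, 8.0]
opening: 0.0003
gripper_force: 5.1
```

```bash
python3 - <<'E'
from h import *
o=ctrl.get_obs();print(o["force"],o["tool_pos"])
a=ctrl.snapshot("side")[:,:,::-1]
cv2.imwrite("pics/s4.png",cv2.resize(a[190:330,320:480],None,fx=4.2,fy=4.2,interpolation=cv2.INTER_CUBIC))
E
```

```text
[-8.73085967 -2.33902025  8.04735737] [ 0.64954403 -0.13560979  0.26199399]
```

View pics/s4.png

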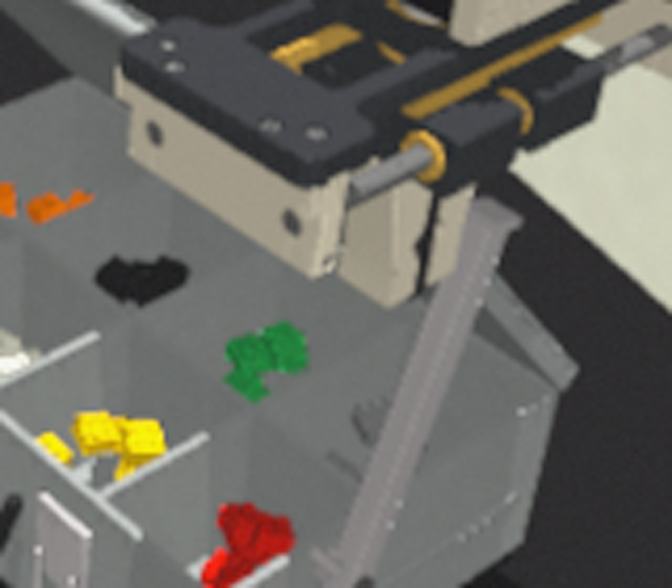

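The picture shows the stay leaning back and falling, with its head now at crop (500,210), while the lid rests on the finger back. I'll hold while the stay folds and compute the lowering arc.

Emit:
{"op": "apply_moves", "data": {
  "targets": [
    {"travel": [0, 0, 0], "roll": 0, "jaw": 0},
    {"travel": [0, 0, 0], "roll": 0, "jaw": 0},
    {"travel": [0, 0, 0], "roll": 0, "jaw": 0},
    {"travel": [0, 0, 0], "roll": 0, "jaw": 0}
  ]
}}

```text
clock: 7.15
tool_pos: [0.6494, -0.1356, 0.2619]
orientation: [179.9, -0.1, -74.5]
force: [-7.3, -2.2, 8.1]
opening: 0.0007
gripper_force: 4.9
```

```bash
python3 - <<'E'
from h import *
np.set_printoptions(precision=1,suppress=True)
pin=lambda t:np.c_[100-205*np.cos(t)+5*np.sin(t),100+205*np.sin(t)+5*np.cos(t)]
t=np.linspace(.86,0,41);d=-np.diff(pin(t),axis=0)
for a,b,e in zip(t[1:],d,pin(t)[1:]): print(round(a,3),b,e)
from matplotlib import image
E
```

```text
0.838 [3.4 2.8] [-33.3 255.8]
0.817 [3.3 2.9] [-36.7 252.9]
0.796 [3.3 3. ] [-39.9 249.9]
0.774 [3.2 3. ] [-43.1 246.9]
0.752 [3.1 3.1] [-46.2 243.8]
0.731 [3.1 3.2] [-49.3 240.6]
0.71 [3.  3.2] [-52.3 237.3]
0.688 [2.9 3.3] [-55.2 234. ]
0.666 [2.8 3.4] [-58.  230.7]
0.645 [2.8 3.4] [-60.8 227.2]
0.624 [2.7 3.5] [-63.5 223.8]
0.602 [2.6 3.5] [-66.1 220.2]
0.58 [2.5 3.6] [-68.7 216.6]
0.559 [2.5 3.7] [-71.1 213. ]
0.538 [2.4 3.7] [-73.5 209.3]
0.516 [2.3 3.8] [-75.8 205.5]
0.494 [2.2 3.8] [-78.1 201.7]
0.473 [2.1 3.9] [-80.2 197.8]
0.452 [2.1 3.9] [-82.3 193.9]
0.43 [2.  3.9] [-84.3 190. ]
0.409 [1.9 4. ] [-86.1 186. ]
0.387 [1.8 4. ] [-88. 182.]
0.366 [1.7 4.1] [-89.7 177.9]
0.344 [1.6 4.1] [-91.3 173.8]
0.322 [1.5 4.1] [-92.8 169.7]
0.301 [1.5 4.2] [-94.3 165.6]
0.28 [1.4 4.2] [-95.7 161.4]
0.258 [1.3 4.2] [-96.9 157.1]
0.237 [1.2 4.2] [-98.1 152.9]
0.215 [1.1 4.3] [-99.2 148.6]
0.194 [1.  4.3] [-100.2  144.3]
0.172 [0.9 4.3] [-101.1  140. ]
0.151 [0.8 4.3] [-101.9  135.7]
0.129 [0.7 4.3] [-102.7  131.3]
0.108 [0.6 4.4] [-103.3  127. ]
0.086 [0.5 4.4] [-103.8  122.6]
0.064 [0.4 4.4] [-104.3  118.2]
0.043 [0.3 4.4] [-104.6  113.8]
0.022 [0.2 4.4] [-104.8  109.4]
0.0 [0.2 4.4] [-105.  105.]Traceback (most recent call last):
  File "<stdin>", line 6, in <module>
ModuleNotFoundError: No module named 'matplotlib'
```

Emit:
{"op": "apply_moves", "data": {
  "targets": [
    {"travel": [0, 3.4, 2.5], "roll": 0, "jaw": 0},
    {"travel": [0, 3.3, 2.7], "roll": 0, "jaw": 0},
    {"travel": [0, 3.3, 3], "roll": 0, "jaw": 0},
    {"travel": [0, 3.2, 3], "roll": 0, "jaw": 0},
    {"travel": [0, 3.1, 3.1], "roll": 0, "jaw": 0}
  ]
}}

```text
clock: 7.65
tool_pos: [0.6338, -0.1399, 0.2468]
orientation: [179.9, -0.0, -74.5]
force: [-5.6, -3.4, 4.5]
opening: 0.0003
gripper_force: 3.6
```

Emit:
{"op": "apply_moves", "data": {
  "targets": [
    {"travel": [0, 3.1, 3.2], "roll": 0, "jaw": 0},
    {"travel": [0, 3.0, 3.2], "roll": 0, "jaw": 0},
    {"travel": [0, 2.9, 3.3], "roll": 0, "jaw": 0},
    {"travel": [0, 2.8, 3.4], "roll": 0, "jaw": 0},
    {"travel": [0, 2.8, 3.4], "roll": 0, "jaw": 0}
  ]
}}

```text
clock: 8.15
tool_pos: [0.6196, -0.1437, 0.2298]
orientation: [179.9, -0.0, -74.5]
force: [-5.3, -3.3, 2.9]
opening: 0.0005
gripper_force: 2.9
```

Emit:
{"op": "apply_moves", "data": {
  "targets": [
    {"travel": [0, 2.7, 3.2], "roll": 0, "jaw": 0},
    {"travel": [0, 2.6, 3.2], "roll": 0, "jaw": 0},
    {"travel": [0, 2.5, 3.3], "roll": 0, "jaw": 0},
    {"travel": [0, 2.5, 3.4], "roll": 0, "jaw": 0},
    {"travel": [0, 2.4, 3.4], "roll": 0, "jaw": 0}
  ]
}}

```text
clock: 8.65
tool_pos: [0.6083, -0.1467, 0.2131]
orientation: [180.0, -0.0, -74.5]
force: [-2.2, -4.5, 0.3]
opening: 0.0003
gripper_force: 1.7
```

Emit:
{"op": "apply_moves", "data": {
  "targets": [
    {"travel": [0, 2.3, 3.7], "roll": 0, "jaw": 0},
    {"travel": [0, 2.2, 3.8], "roll": 0, "jaw": 0},
    {"travel": [0, 2.1, 3.8], "roll": 0, "jaw": 0},
    {"travel": [0, 2.1, 3.9], "roll": 0, "jaw": 0},
    {"travel": [0, 2.0, 3.9], "roll": 0, "jaw": 0}
  ]
}}

```text
clock: 9.15
tool_pos: [0.5979, -0.1493, 0.1938]
orientation: [180.0, 0.0, -74.5]
force: [-3.3, -3.8, 0.8]
opening: 0.0004
gripper_force: 1.8
```

```bash
python3 - <<'E'
from h import *
o=ctrl.get_obs();print(o["force"],o["tool_pos"])
a=ctrl.snapshot("side")[:,:,::-1]
cv2.imwrite("pics/s5.png",cv2.resize(a[180:380,250:490],None,fx=3,fy=3,interpolation=cv2.INTER_CUBIC))
E
```

```text
[-3.32612505 -3.81976701  0.79624279] [ 0.59793773 -0.14932878  0.19383218]
```

View pics/s5.png

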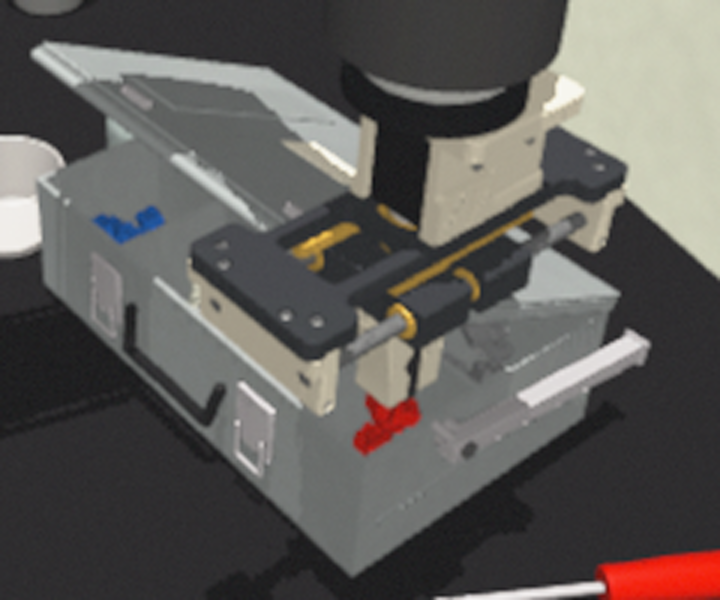

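The stay is folded flat along the wall, with its head at crop (640,345). The lid is about half down and rests on the finger. I'll continue with slightly more inward pressure.

Emit:
{"op": "apply_moves", "data": {
  "targets": [
    {"travel": [0.4, 1.7, 3.8], "roll": 0, "jaw": 0},
    {"travel": [0.4, 1.6, 3.9], "roll": 0, "jaw": 0},
    {"travel": [0.4, 1.6, 4.0], "roll": 0, "jaw": 0},
    {"travel": [0, 1.5, 4.0], "roll": 0, "jaw": 0},
    {"travel": [0, 1.4, 4.0], "roll": 0, "jaw": 0}
  ]
}}

```text
clock: 9.7
tool_pos: [0.5897, -0.1516, 0.1736]
orientation: [179.9, 0.1, -74.4]
force: [-6.9, 2.3, -0.4]
opening: 0.0006
gripper_force: 2.9
```

Emit:
{"op": "apply_moves", "data": {
  "targets": [
    {"travel": [0, 1.4, 4.1], "roll": 0, "jaw": 0},
    {"travel": [0, 1.3, 4.1], "roll": 0, "jaw": 0},
    {"travel": [0, 1.2, 4.2], "roll": 0, "jaw": 0}
  ]
}}

```text
clock: 10.0
tool_pos: [0.5857, -0.1527, 0.1611]
orientation: [179.9, 0.1, -74.5]
force: [-6.4, 1.2, -0.8]
opening: 0.0007
gripper_force: 3.0
```

Emit:
{"op": "apply_moves", "data": {
  "targets": [
    {"travel": [0, 1.1, 4.2], "roll": 0, "jaw": 0},
    {"travel": [0, 1.0, 4.2], "roll": 0, "jaw": 0},
    {"travel": [0, 0.9, 4.3], "roll": 0, "jaw": 0},
    {"travel": [0, 0.8, 4.3], "roll": 0, "jaw": 0}
  ]
}}

```text
clock: 10.4
tool_pos: [0.5816, -0.1538, 0.1438]
orientation: [179.8, 0.1, -74.5]
force: [-8.0, 0.1, -0.2]
opening: 0.0006
gripper_force: 3.5
```

Emit:
{"op": "apply_moves", "data": {
  "targets": [
    {"travel": [0, 0.8, 4.3], "roll": 0, "jaw": 0},
    {"travel": [0, 0.7, 4.3], "roll": 0, "jaw": 0}
  ]
}}

```text
clock: 10.6
tool_pos: [0.58, -0.1542, 0.1351]
orientation: [179.8, 0.1, -74.5]
force: [-7.8, 0.3, -0.5]
opening: 0.0005
gripper_force: 3.4
```

Emit:
{"op": "apply_moves", "data": {
  "targets": [
    {"travel": [0, 0.5, 4], "roll": 0, "jaw": 0},
    {"travel": [0, 0.4, 4], "roll": 0, "jaw": 0},
    {"travel": [0, 0.3, 4], "roll": 0, "jaw": 0}
  ]
}}

```text
clock: 10.9
tool_pos: [0.5785, -0.1546, 0.1229]
orientation: [179.7, 0.1, -74.5]
force: [-8.8, -0.6, -1.9]
opening: 0.0003
gripper_force: 3.8
```

Emit:
{"op": "apply_moves", "data": {
  "targets": [
    {"travel": [0, 0.2, 3], "roll": 0, "jaw": 0},
    {"travel": [0, 0.2, 3], "roll": 0, "jaw": 0}
  ]
}}

```text
clock: 11.1
tool_pos: [0.578, -0.1548, 0.1169]
orientation: [179.7, 0.1, -74.5]
force: [-7.8, -0.9, -1.2]
opening: 0.0004
gripper_force: 3.8
```

Emit:
{"op": "apply_moves", "data": {
  "targets": [
    {"travel": [0, 0.1, 2], "roll": 0, "jaw": 0},
    {"travel": [0, 0, 2], "roll": 0, "jaw": 0}
  ]
}}

```text
clock: 11.3
tool_pos: [0.5777, -0.1548, 0.1128]
orientation: [179.7, 0.1, -74.5]
force: [-8.2, -0.8, -1.7]
opening: 0.0005
gripper_force: 4.0
```

Emit:
{"op": "apply_moves", "data": {
  "targets": [
    {"travel": [0, 0, 2], "roll": 0, "jaw": 0},
    {"travel": [0, 0, 1.5], "roll": 0, "jaw": 0}
  ]
}}

```text
clock: 11.5
tool_pos: [0.5775, -0.1549, 0.1092]
orientation: [179.7, 0.2, -74.5]
force: [-8.4, -0.4, -1.6]
opening: 0.0007
gripper_force: 4.1
```

Emit:
{"op": "apply_moves", "data": {
  "targets": [
    {"travel": [0, 0, 1.5], "roll": 0, "jaw": 0},
    {"travel": [0, 0, 1.5], "roll": 0, "jaw": 0}
  ]
}}

```text
clock: 11.7
tool_pos: [0.5775, -0.1549, 0.1063]
orientation: [179.7, 0.1, -74.5]
force: [-10.6, -0.6, 4.7]
opening: 0.0006
gripper_force: 5.2
```

The upward force has flipped sign, so the lid is seated. I'll press down 1 mm more, then retreat forwards and up.

Emit:
{"op": "apply_moves", "data": {
  "targets": [
    {"travel": [0, 0, 1], "roll": 0, "jaw": 0},
    {"travel": [0, 3, 0], "roll": 0, "jaw": 0},
    {"travel": [0, 10, 0], "roll": 0, "jaw": 0},
    {"travel": [0, 30, 0], "roll": 0, "jaw": 0},
    {"travel": [0, 10, -40], "roll": 0, "jaw": 0},
    {"travel": [0, 0, -45], "roll": 0, "jaw": 0},
    {"travel": [30, 0, -40], "roll": 0, "jaw": 0},
    {"travel": [45, 0, 0], "roll": 0, "jaw": 0},
    {"travel": [45, 0, 0], "roll": 0, "jaw": 0},
    {"travel": [0, 0, 0], "roll": 0, "jaw": 0}
  ]
}}

```text
clock: 12.7
tool_pos: [0.5629, -0.289, 0.232]
orientation: [-179.9, -0.1, -74.6]
force: [-0.5, 1.6, -1.0]
opening: 0.0001
gripper_force: 0.0
```

```bash
python3 - <<'E'
from h import *
o=ctrl.get_obs();print(o["force"],o["tool_pos"],o["clock"])
a=ctrl.snapshot("side")[:,:,::-1]
cv2.imwrite("pics/s6.png",a[150:420,200:560])
E
```

```text
[-0.51554148  1.64528952 -0.99488937] [ 0.56293396 -0.28904777  0.23200511] 12.7
```

View pics/s6.png

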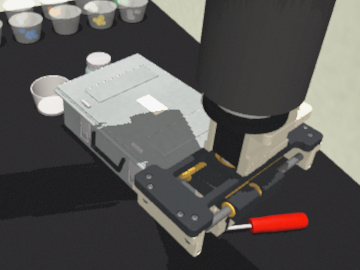

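The lid lies flat and shut (crop 65–210, 55–170). The screwdriver and cup haven't moved, and the hand is clear above. I'll hand the job in.

```bash
python3 -c "
from plant import ctrl
print(ctrl.close_job())"
```

```text
the job is handed in; nothing more can be done
None
```

The lid is shut and the stay is folded back, the hand finished clear, and the job is handed in. The hand-in returned no verdict. The poke lifted the lid slightly, to an estimated 0.86 rad (limit 0.92), because the finger also pushed the lid's pin.

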